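# Re-bulb a headlamp and close its back

### The arm

A 6-joint arm with a two-finger parallel gripper is mounted at the origin on the work surface. World frame = base frame: x ahead of the robot, y to its left, z up, the work surface at z = 0. Lengths are in m, angles in rad, forces in N, time in s.
With the tool pointing down it reaches from about 0.35 to 0.775 m from the base axis. Payload 5.5 kg.
Tool frame: the origin (TCP) lies on the centre line of the jaws, within the pads' length; the fingertips stand 19 mm ahead of it and the grasp point (between the pads) is the TCP; z points along the fingers, y is the line along which they close (so a half turn about z gives the same grasp; the last joint's range is limited). The gripper opens to 85 mm and grips with 20 to 120 N. Pads are 22 mm wide; open, the fingers measure 114 mm over their backs; the gripper's body (76 mm by 85 mm) begins 54 mm behind the grasp point. The pads swing forward as they close: fully open they stand 13 mm farther back than shut.
Start: joints at [1.127, 0.313, 0.046, 1.304, 0, 1.431], TCP at [0.172, 0.549, 0.25] pointing down, gripper open.
Joint ranges: [-2.76, 2.76], [-0.86, 1.69], [-1.03, 1.26], [-2.2, 2.34], [-1.47, 1.5], [-3.14, 3.14]. Speed limits (rad/s): [2.57, 2.57, 3.14, 3.14, 3.14, 3.14].

### API

Orientations are given as a unit quaternion [w, x, y, z].
In Python, from station import r gives the robot as it stands. Calls block until the motion is done:
- r.reach(position, orientation): joint-space move of the TCP to a pose.
- r.servo_line(position, frame=None, rate=0.15, f_stop=None): straight line of the TCP; frame=None keeps the orientation; rate is the mean speed in m/s. With f_stop (N) it stops when the force on the tool has changed by that much, and returns True; else False.
- r.set_joints(angles): joint-space move.
- r.gripper_to(opening, strength=None): opening from 0.0 (shut) to 1.0 (fully open); strength is the grip in N (None keeps the last); returns when the fingers have stopped.
- r.dwell(seconds).
- r.inverse_kinematics(position, orientation): joint angles nearest the present ones, or None.
- r.get_image(name): name is "scene" or "top" or "wrist"; returns (picture, depth): 480x640x3 uint8, blue, green, red; 480x640 float32, m along the optical axis (not along the pixel's ray), 0 where there is no reading.
- r.get_calibration(name): a dict with "intrinsics" (3x3 intrinsics, pixels), "distortion" ([k1, k2, p1, p2, k3] as OpenCV has them; the pictures are not rectified), "rvec" (rotation vector, rad) and "tvec" (3), from world to camera coordinates, as OpenCV has them. Camera axes: x right, y down, z forward; pixel columns grow to the right and rows downward; lengths in m; the calibration is good to about 2 mm. A picture is of the moment at which its call begins: read the wrist's pose just before it. get_calibration takes no time and is no camera call; for the wrist camera it gives the pose at the moment of the call.
A pose or a line that the arm cannot do raises r.Unreachable and nothing moves.
- r.hand_in(): hands the job in; it is judged then, once.
Trained networks look in the newest picture that a camera, given by its name, has taken for a name from the list of things; names that differ only in an ending like _2 or _b are one class to them, and where a whole thing is asked for, a point or a joint stands for the part that bears it (a point fixed in the world has none). Each returns a list of dicts, best first, with "p" (0 to 1); they miss things now and then, are a little off and sometimes report something else, mostly with a low value. They report only what shows in the picture. A call takes as long as a camera call.
- r.search_frame(thing, camera): "extent" ([left, top, right, bottom] in pixels, round what is visible of it).
- r.pinpoint(thing, camera): "xy" ([column, row] in pixels: a listed point, or the origin of a listed thing).
Readings, each from a call of its own:
- r.current_clock(): time.
- r.current_joint_positions(): joint angles.
- r.current_joint_vel(): joint speeds.
- r.current_tau(): joint torques, N m.
- r.current_tool_pos(): TCP position.
- r.current_tool_rot(): TCP orientation.
- r.current_wrist_force(): force on the tool from outside, world axes, zero at the start.
- r.current_wrist_torque(): the same for the moment, N m.
- r.current_gripper_width(): opening from 0.0 (shut) to 1.0 (fully open).
- r.current_grip_force(): force on a finger pad.
Only numpy, scipy, OpenCV 4.12 (cv2) and the standard library are available. Lean on these libraries where they do the work, as an engineer would, in place of code of your own. Each camera call takes 0.05 s, during which the arm holds its last target. There are 200 camera calls.

### The job

Refit the headlamp that lies lens down on the bench: lower the new white-based xenon bulb gently, glass first, into the large opening in its back and the new brass-based halogen bulb into the smaller one, each seated upright and never dropped. Then close each opening over its bulb with the black cover of its size, lying flat all round. Leave the blackened old bulb and the small third cover where they are.

Things in the scene. Friction and masses are not known exactly. Their poses are not given: they have to be found in the camera images.
- xenon_bulb_grip (a point): New xenon bulb, glass down in its fixed pack (66 mm square, 62 high, blue stripe; hole 26 wide, 50 deep). White round base, 26 mm diameter, blue dot on top, rising 46 mm above the underside of its steel flange (40 diameter, 3 thick); glass rod below, 12 diameter, 42 long. 60 g. Point on the axis, 32 mm above the flange's underside, 14 below the top: grip here. z from glass to base.
- halogen_bulb_grip (a point): New halogen bulb, glass down in its fixed pack (66 mm square, 62 high, orange stripe; hole 26 wide, 50 deep). Brass round base, 21 mm diameter, black dot on top, rising 46 mm above the underside of its steel flange (32 diameter, 3 thick); glass rod below, 12 diameter, 42 long. 40 g. Point on the axis, 32 mm above the flange's underside, 14 below the top: grip here. z from glass to base.
- low_cover_grip (a point): Large black cover for the low beam, standing on the bench, hollow, open below. Skirt 100 mm outer diameter (94 inside), 14 high; on it a round turret 54 diameter (48 inside) to hold it by. 58 mm high in all, 54 inside. 70 g. Point on the axis within the turret, 38 mm above the skirt's underside, 20 below the top. z up.
- main_cover_grip (a point): Medium black cover for the main beam, standing on the bench, hollow, open below. Skirt 76 mm outer diameter (70 inside), 14 high; on it a round turret 46 diameter (40 inside) to hold it by. 58 mm high in all, 54 inside. 70 g. Point on the axis within the turret, 38 mm above the skirt's underside, 20 below the top. z up.
- low_opening: Larger opening in the back of the fixed headlamp (290 x 190 mm), left or right, 144 mm from the other. Grey flat boss, 112 mm diameter; on it, in a black seal, a bright collar 84 wide at its foot, 76 at its top, 9 high; inside, a funnel to a flat seat 45 wide with a 26 mm hole for the glass. Origin on the axis at boss face and seat, 115 mm above the bench: flange and skirt both rest at this height. z up.
- main_opening: Smaller opening in the back of the headlamp. Grey flat boss, 112 mm diameter; on it, in a black seal, a bright collar 62 wide at its foot, 54 at its top, 9 high; inside, a funnel to a flat seat 37 wide with a 26 mm hole for the glass. Origin on the axis at boss face and seat, 115 mm above the bench: flange and skirt both rest at this height. z up.
- old_bulb: Old halogen bulb lying on its side on the bench, brown base, blackened glass, 86 mm long, 32 high: leave it. Origin under its middle, at bench height.
- small_cover: Small black cover of another lamp, 56 mm outer diameter, 38 high: leave it. Origin at the centre of its underside.

How it is judged:
At the end, for the whole second after the job is handed in: Xenon bulb and large cover on the low-beam opening, halogen bulb and medium cover on the main-beam one: all within 8 mm of the axis and 4 mm of seated height; bulbs upright within 7 deg, covers level within 4.5 deg; all at rest (under 20 mm/s). Old bulb and small cover moved under 30 mm (horizontal distance between each of xenon_bulb_grip, low_cover_grip and low_opening below 0.008 m and z of xenon_bulb_grip in the frame of low_opening between 0.028 and 0.036 m and angle between each of xenon_bulb_grip, halogen_bulb_grip's own z axis and vertical below 0.12 rad and z of low_cover_grip in the frame of low_opening between 0.034 and 0.042 m and angle between each of low_cover_grip, main_cover_grip's own z axis and vertical below 0.08 rad and linear speed of each of xenon_bulb, low_cover, halogen_bulb, main_cover below 0.02 m/s and horizontal distance between each of halogen_bulb_grip, main_cover_grip and main_opening below 0.008 m and z of halogen_bulb_grip in the frame of main_opening between 0.028 and 0.036 m and z of main_cover_grip in the frame of main_opening between 0.034 and 0.042 m and distance of each of old_bulb, small_cover from where it was at the start of the episode below 0.03 m); the robot touches nothing.
It fails at once if the xenon bulb is dropped (falls freely faster than 0.7 m/s, about 25 mm) (linear speed of xenon_bulb above 0.7 m/s and contact force between the fingers and xenon_bulb below 0.05 N).
It fails at once if the halogen bulb is dropped (falls freely faster than 0.7 m/s, about 25 mm) (linear speed of halogen_bulb above 0.7 m/s and contact force between the fingers and halogen_bulb below 0.05 N).
It fails at once if the old bulb is moved by more than 30 mm (distance of old_bulb from where it was at the start of the episode above 0.03 m).
It fails at once if the small cover is moved by more than 30 mm (distance of small_cover from where it was at the start of the episode above 0.03 m).
It also fails if it takes over 112 s, if anything falls off the work surface, if the arm or the gripper's body presses on something with over 40 N, if the wrist force passes 120 N, or if a joint passes its speed limit or range.

## Working session

There is one attempt and no reset: what is moved stays moved. The work goes in short steps, each a Python script; the robot and the scene stay as the last script left them, time stands still between calls to the robot, and variables do not carry over. Pictures are saved under pics/ and viewed, at most 14 in all, crops included, and the job is handed in when it is done.

```bash
mkdir -p pics; ls; python3 - <<'E'
from station import r
import cv2,numpy as np
for n in("scene","top","wrist"):
    im,d=r.get_image(n); cv2.imwrite(f"pics/{n}0.png",im)
    c=r.get_calibration(n); R=cv2.Rodrigues(np.array(c["rvec"]))[0]
    print(n,(-R.T@np.array(c["tvec"]).ravel()).round(3),R[2].round(2),np.array(c["intrinsics"]).round(0).tolist(),np.round(c["distortion"],3),(d>0).mean())
    if n!="wrist":
        for t in "xenon_bulb_grip halogen_bulb_grip low_cover_grip main_cover_grip low_opening main_opening old_bulb small_cover".split():
            print(t,[(np.round(q["xy"]).tolist(),round(q["p"],2)) for q in r.pinpoint(t,n)][:3])
print(r.current_clock(),r.current_tool_rot())
E
```

```text
pics
scene [1.066 0.487 0.957] [-0.5  -0.43 -0.75] [[485.0, 0.0, 325.0], [0.0, 485.0, 233.0], [0.0, 0.0, 1.0]] [-0.1  0.   0.   0.   0. ] 0.9958268229166667
xenon_bulb_grip [([410.0, 337.0], 0.71), ([262.0, 160.0], 0.61)]
halogen_bulb_grip [([492.0, 332.0], 0.56)]
low_cover_grip [([410.0, 343.0], 0.7), ([217.0, 209.0], 0.37)]
main_cover_grip [([216.0, 209.0], 0.7)]
low_opening [([276.0, 228.0], 0.88), ([409.0, 340.0], 0.19)]
main_opening [([314.0, 271.0], 0.96)]
old_bulb [([445.0, 298.0], 0.86)]
small_cover [([225.0, 178.0], 0.82)]
top [0.449 0.012 1.101] [ 0.04 -0.01 -1.  ] [[488.0, 0.0, 318.0], [0.0, 488.0, 241.0], [0.0, 0.0, 1.0]] [-0.049  0.     0.     0.     0.   ] 0.9960514322916667
xenon_bulb_grip [([466.0, 284.0], 0.67)]
halogen_bulb_grip [([116.0, 248.0], 0.56)]
low_cover_grip [([180.0, 207.0], 0.63), ([361.0, 200.0], 0.61)]
main_cover_grip [([460.0, 199.0], 0.63), ([190.0, 278.0], 0.46)]
low_opening [([360.0, 203.0], 0.93)]
main_opening [([289.0, 186.0], 0.56)]
old_bulb [([189.0, 279.0], 0.82)]
small_cover [([507.0, 260.0], 0.65)]
wrist [0.106 0.569 0.374] [ 0.26 -0.08 -0.96] [[389.0, 0.0, 324.0], [0.0, 389.0, 240.0], [0.0, 0.0, 1.0]] [0.018 0.    0.    0.    0.   ] 0.9960677083333334
0.95 [3.35332112e-05 1.51322468e-01 9.88484449e-01 5.93738196e-05]
```

View pics/top0.png

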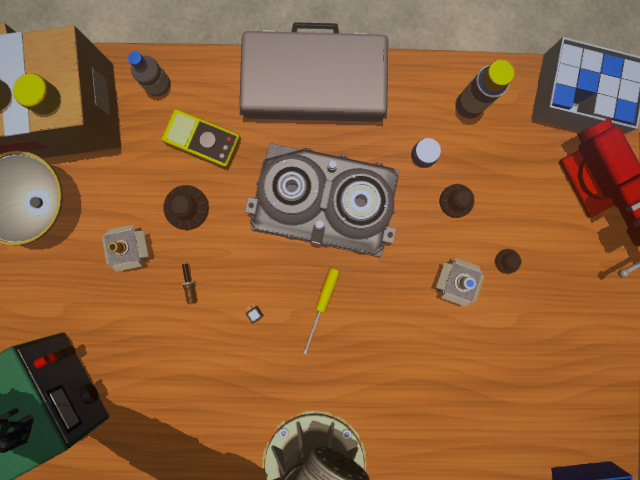

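View pics/scene0.png

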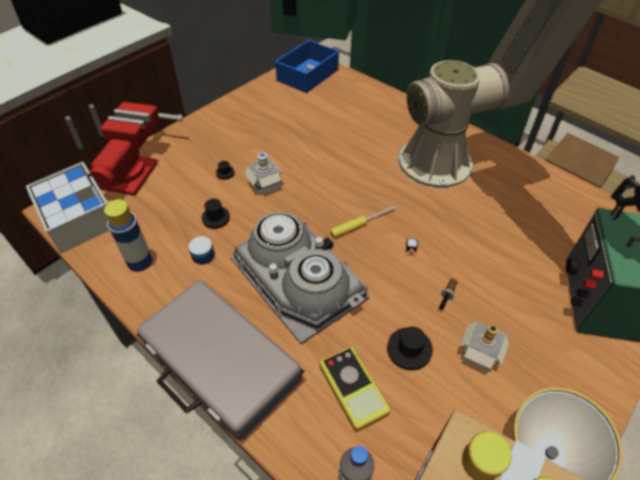

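The top view shows the large cover at (184,206), medium cover (457,200), small cover (508,261), xenon pack (465,283), halogen pack (120,247), low opening (361,201), main opening (291,186) and old bulb (189,283). The scene view agrees with this: large cover at (410,345), medium (215,210), xenon (263,160), halogen (490,333). The networks confuse some of these, so I'll pick the candidates by hand and triangulate them. I'll also check them against depth.

```bash
cat > h.py <<'E'
from station import r
import cv2,numpy as np
from scipy.spatial.transform import Rotation as Ro
def cal(n):
    c=r.get_calibration(n); return np.array(c["intrinsics"]),np.array(c["distortion"]),cv2.Rodrigues(np.array(c["rvec"]))[0],np.array(c["tvec"]).reshape(3,1)
def tri(p1,c1,p2,c2):
    u=[cv2.undistortPoints(np.array([[p]],float),c[0],c[1]).reshape(2,1) for p,c in((p1,c1),(p2,c2))]
    X=cv2.triangulatePoints(np.hstack([c1[2],c1[3]]),np.hstack([c2[2],c2[3]]),*u).ravel(); return X[:3]/X[3]
def cloud(d,c):
    v,u=np.mgrid[:480,:640]; p=np.stack([u.ravel(),v.ravel()],1).astype(float)[:,None]
    n=cv2.undistortPoints(p,c[0],c[1]).reshape(-1,2); z=d.ravel()[:,None].astype(float)
    W=(np.hstack([n*z,z])-c[3].T)@c[2]; W[z[:,0]<=0]=9; return W
def band(W,xy,rad,z0,z1):
    """circle centre of the points near xy between heights z0,z1"""
    m=(np.hypot(*(W[:,:2]-xy).T)<rad)&(W[:,2]>z0)&(W[:,2]<z1); P=W[m]
    if len(P)<20: return None
    lo,hi=np.percentile(P[:,:2],[1,99],axis=0)
    (cx,cy),R=cv2.minEnclosingCircle(P[:,:2].astype(np.float32))
    return dict(mid=((lo+hi)/2).round(4),size=(hi-lo).round(4),circ=(round(cx,4),round(cy,4),round(R,4)),z=P[:,2].mean().round(4),ztop=np.percentile(P[:,2],95).round(4),n=len(P))
def down(yaw):  # tool pointing down, closing line (tool y) at angle yaw from world y
    q=(Ro.from_euler('z',yaw)*Ro.from_euler('x',np.pi)).as_quat(); return [q[3],q[0],q[1],q[2]]
E
python3 - <<'E'
from h import *
ct,cs=cal("top"),cal("scene")
for n,a,b in [("xen",(466,284),(262,160)),("hal",(116,248),(492,332)),("lowc",(180,207),(410,340)),("mainc",(460,199),(216,209)),("lowo",(360,203),(276,228)),("maino",(289,186),(314,271)),("old",(189,279),(445,298)),("small",(507,260),(225,178))]:
    print(n,tri(a,ct,b,cs).round(3))
_,d=r.get_image("top"); W=cloud(d,ct)
for n,a,rad,z0,z1 in [("xen",(466,284),.03,.085,.12),("hal",(116,248),.03,.085,.12),("lowc",(184,206),.07,.045,.07),("mainc",(457,200),.06,.045,.07),("lowo",(360,203),.05,.119,.14),("maino",(289,186),.04,.119,.14)]:
    xy=W[a[1]*640+a[0]]; print(n,xy.round(3),band(W,xy[:2],rad,z0,z1))
E
```

```text
xen [ 0.41  -0.311  0.088]
hal [0.467 0.425 0.086]
lowc [0.564 0.301 0.039]
mainc [ 0.592 -0.308  0.038]
lowo [ 0.573 -0.085  0.113]
maino [0.604 0.061 0.109]
old [0.404 0.289 0.005]
small [ 0.461 -0.438 -0.021]
xen [ 0.411 -0.304  0.106] {'mid': array([ 0.4127, -0.3108]), 'size': array([0.0245, 0.024 ]), 'circ': (0.4128, -0.3113, 0.0132), 'z': np.float64(0.1053), 'ztop': np.float64(0.1116), 'n': 161}
hal [0.469 0.415 0.105] {'mid': array([0.4717, 0.4215]), 'size': array([0.019 , 0.0211]), 'circ': (0.4717, 0.4225, 0.0118), 'z': np.float64(0.1032), 'ztop': np.float64(0.1099), 'n': 121}
lowc [0.563 0.29  0.057] {'mid': array([0.5655, 0.2989]), 'size': array([0.051 , 0.0516]), 'circ': (0.5657, 0.2995, 0.0279), 'z': np.float64(0.0573), 'ztop': np.float64(0.061), 'n': 523}
mainc [ 0.59  -0.298  0.058] {'mid': array([ 0.5945, -0.3116]), 'size': array([0.0431, 0.0439]), 'circ': (0.5953, -0.3122, 0.024), 'z': np.float64(0.0579), 'ztop': np.float64(0.0619), 'n': 379}
lowo [ 0.576 -0.086  0.074] {'mid': array([ 0.5762, -0.0821]), 'size': array([0.0767, 0.0764]), 'circ': (0.5746, -0.0891, 0.0467), 'z': np.float64(0.1225), 'ztop': np.float64(0.1262), 'n': 618}
maino [0.608 0.065 0.076] {'mid': array([0.6023, 0.0592]), 'size': array([0.0546, 0.0545]), 'circ': (0.6066, 0.0655, 0.0362), 'z': np.float64(0.1229), 'ztop': np.float64(0.1267), 'n': 298}
```

All points agree with the given heights, and the two openings measure 0.1437 m apart, against 144 mm given. Next I'll do the xenon bulb, with a close look first.

```bash
cat >> h.py <<'E'
def yaw(xy): return np.arctan2(xy[1],xy[0])+np.pi/2   # fingers close radially
def look(name,xy,rad,z0,z1,pic=None,zt=.25):
    r.reach([*xy,zt],down(yaw(xy))); c=cal("wrist"); im,d=r.get_image("wrist")
    if pic: cv2.imwrite(f"pics/{pic}.png",im)
    b=band(cloud(d,c),np.array(xy),rad,z0,z1); print(name,b,"t",round(r.current_clock(),1)); return b
E
python3 - <<'E'
from h import *
r.gripper_to(1.0)
b=look("lowo",(.5762,-.0821),.055,.119,.135,"w_low",.28)
b=look("xen",(.4127,-.311),.03,.095,.12,"w_xen",.25)
E
```

```text
lowo {'mid': array([ 0.5774, -0.0809]), 'size': array([0.0751, 0.0746]), 'circ': (0.5772, -0.0815, 0.04), 'z': np.float64(0.1224), 'ztop': np.float64(0.1248), 'n': 4280} t 3.9
xen {'mid': array([ 0.414 , -0.3093]), 'size': array([0.0242, 0.0242]), 'circ': (0.4136, -0.3095, 0.0131), 'z': np.float64(0.1077), 'ztop': np.float64(0.1098), 'n': 1059} t 5.1
```

View pics/w_xen.png

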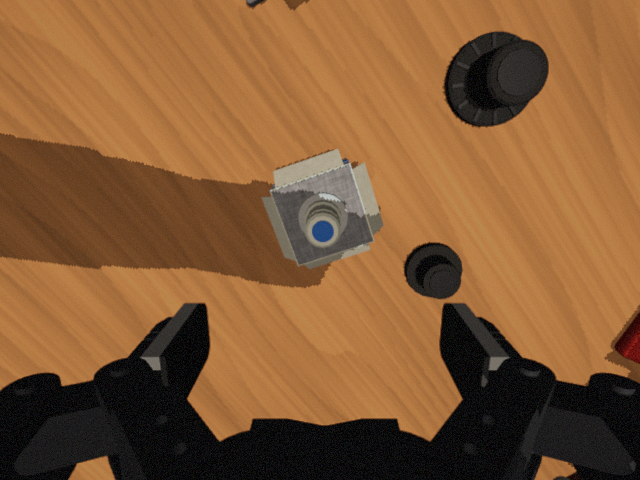

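The blue dot of the xenon bulb is at (322,230), centred in its pack, and the small cover at (433,270) is clear of the fingers. The wrist and top measurements agree to about 1.5 mm, so I'll grasp.

```bash
python3 - <<'E'
from h import *
xy=[.4138,-.3094]; o=[.5773,-.0811]
r.reach([*xy,.16],down(yaw(xy)))
print(r.servo_line([*xy,.094],rate=.08,f_stop=8), r.current_tool_pos())
r.gripper_to(0.0,30); print(r.current_gripper_width(),r.current_grip_force())
r.servo_line([*xy,.26],rate=.12)
print(r.current_gripper_width(),r.current_grip_force(),r.current_clock())
r.reach([*o,.27],down(yaw(o)))
im,d=r.get_image("wrist"); cv2.imwrite("pics/w_held.png",im)
im,d=r.get_image("scene"); 
print(r.current_tool_pos(),r.current_wrist_force(),r.current_clock())
E
```

```text
False [ 0.41413123 -0.30977275  0.09454448]
0.2890053924509171 29.461641311645508
0.29720127030330024 29.462549686431885 8.5917
[ 0.57680018 -0.0825473   0.26995992] [-0.06620003  0.60177481 -0.61253923] 9.775
```

View pics/w_held.png

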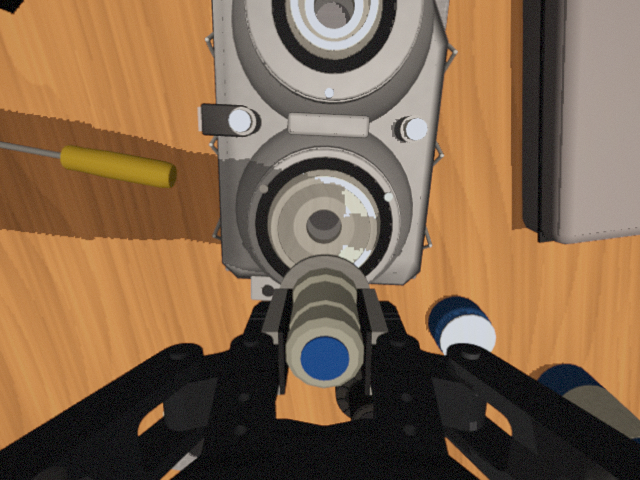

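The xenon bulb is held upright between the pads, dot at (324,358), and the low opening shows below at (323,225). I'll lower it now.

```bash
python3 - <<'E'
from h import *
o=[.5773,-.0811]
print(r.servo_line([*o,.155],rate=.08,f_stop=6),r.current_tool_pos())
print(r.servo_line([*o,.1455],rate=.03,f_stop=4),r.current_tool_pos(),r.current_wrist_force())
r.gripper_to(0.6); r.servo_line([*o,.26],rate=.15)
b=look("main",(.6025,.0595),.045,.119,.135,"w_main",.28)
c=cal("wrist"); im,d=r.get_image("wrist"); W=cloud(d,c); print("xen",band(W,np.array(o),.03,.145,.18))
b=look("hal",(.4717,.4215),.03,.095,.12,"w_hal",.25)
E
```

```text
False [ 0.57769094 -0.0812096   0.15561995]
True [ 0.57770359 -0.08118133  0.14695405] [0.27651567 0.38019506 2.02290068]
main {'mid': array([0.6037, 0.0606]), 'size': array([0.0545, 0.0537]), 'circ': (0.6036, 0.0605, 0.0291), 'z': np.float64(0.1228), 'ztop': np.float64(0.1249), 'n': 2191} t 13.6
xen {'mid': array([ 0.579 , -0.0754]), 'size': array([0.0242, 0.0122]), 'circ': (0.5785, -0.0817, 0.013), 'z': np.float64(0.1563), 'ztop': np.float64(0.1624), 'n': 805}
hal {'mid': array([0.4713, 0.4241]), 'size': array([0.0196, 0.0196]), 'circ': (0.4716, 0.4239, 0.0106), 'z': np.float64(0.1076), 'ztop': np.float64(0.11), 'n': 705} t 15.2
```

View pics/w_main.png

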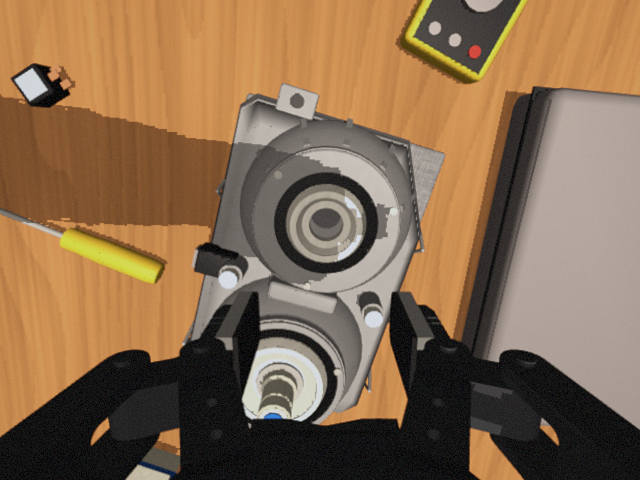

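The xenon bulb stands seated at about (277,390), with its top at 0.162 m where 0.161 m is expected. The main opening is at (325,222). Next is the halogen bulb.

```bash
python3 - <<'E'
from h import *
xy=[.4714,.424]; o=[.6037,.0606]
r.gripper_to(1.0)
r.reach([*xy,.16],down(yaw(xy)))
print(r.servo_line([*xy,.094],rate=.08,f_stop=8), r.current_tool_pos())
r.gripper_to(0.0,30); print(r.current_gripper_width(),r.current_grip_force())
r.servo_line([*xy,.27],rate=.12)
r.reach([*o,.27],down(yaw(o))); r.dwell(.2)
im,d=r.get_image("wrist"); cv2.imwrite("pics/w_held2.png",im)
print(r.current_tool_pos(),r.current_grip_force(),r.current_wrist_force())
print(r.servo_line([*o,.155],rate=.08,f_stop=6),r.current_tool_pos())
print(r.servo_line([*o,.1455],rate=.03,f_stop=4),r.current_tool_pos(),r.current_wrist_force())
r.gripper_to(0.6); r.servo_line([*o,.26],rate=.15)
b=look("lowc",(.5655,.2989),.05,.045,.07,None,.25)
c=cal("wrist"); im,d=r.get_image("wrist"); W=cloud(d,c); cv2.imwrite("pics/w_lowc.png",im); print("hal",band(W,np.array(o),.03,.145,.18))
E
```

```text
False [0.47175968 0.42423663 0.09456523]
0.2379371816841586 29.33455914258957
[0.60359607 0.06169566 0.27002064] 29.299536645412445 [-0.25241192 -0.78431153 -1.0245306 ]
False [0.60409631 0.06058694 0.15562764]
True [0.60418253 0.06058432 0.14686508] [ 2.70779780e-03 -7.17234200e-01  3.80469041e+00]
lowc {'mid': array([0.566 , 0.3022]), 'size': array([0.0504, 0.0508]), 'circ': (0.5664, 0.3016, 0.0271), 'z': np.float64(0.0581), 'ztop': np.float64(0.0599), 'n': 3316} t 25.2
hal None
```

View pics/w_lowc.png

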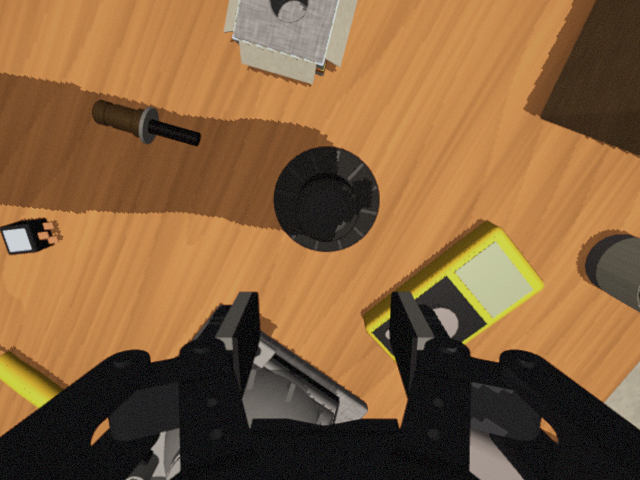

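The large cover is at (326,200), and the multimeter is clear of the finger line. The empty halogen pack is at the top of the image. I'll check both bulbs in the top view, then fit the large cover.

```bash
cat >> h.py <<'E'
def cover(xy,o,pic):
    r.gripper_to(1.0)
    r.reach([*xy,.11],down(yaw(xy)))
    print(r.servo_line([*xy,.038],rate=.08,f_stop=8), r.current_tool_pos())
    r.gripper_to(0.0,40); print(r.current_gripper_width(),r.current_grip_force())
    r.servo_line([*xy,.27],rate=.15)
    r.reach([*o,.27],down(yaw(o))); r.dwell(.2)
    im,d=r.get_image("wrist"); cv2.imwrite(f"pics/{pic}.png",im)
    print(r.current_tool_pos(),r.current_gripper_width(),r.current_grip_force())
    print(r.servo_line([*o,.165],rate=.08,f_stop=6),r.current_tool_pos())
    print(r.servo_line([*o,.1515],rate=.03,f_stop=4),r.current_tool_pos(),r.current_wrist_force(),r.current_clock())
E
python3 - <<'E'
from h import *
ct=cal("top"); _,d=r.get_image("top"); W=cloud(d,ct)
for n,o in(("xen",(.5773,-.0811)),("hal",(.6037,.0606))): print(n,band(W,np.array(o),.02,.145,.18))
cover([.5662,.3019],[.5773,-.0811],"w_cov1")
E
```

```text
xen {'mid': array([ 0.5771, -0.083 ]), 'size': array([0.0234, 0.0251]), 'circ': (0.5779, -0.0831, 0.0131), 'z': np.float64(0.1603), 'ztop': np.float64(0.1641), 'n': 150}
hal {'mid': array([0.6036, 0.0599]), 'size': array([0.0189, 0.0182]), 'circ': (0.6042, 0.06, 0.0103), 'z': np.float64(0.1598), 'ztop': np.float64(0.163), 'n': 97}
False [0.5666882  0.30210909 0.03858481]
0.6280312321017313 42.47679216787219
[ 0.57749879 -0.08007404  0.26996267] 0.6288972947215714 42.068393798545
False [ 0.57772878 -0.0812153   0.16563317]
True [ 0.577435   -0.08112969  0.15386716] [-1.07735523  0.24554752  4.40379829] 33.05
```

View pics/w_cov1.png

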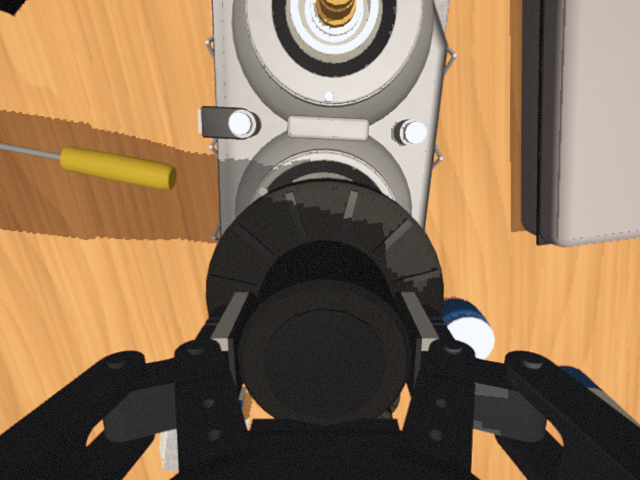

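The large cover, with its turret at (325,355), is held level over the low opening, and the halogen base is visible at (337,8). Contact came at 0.154 m, which is about seated height. I'll release it and measure the medium cover.

```bash
python3 - <<'E'
from h import *
o=[.5773,-.0811]; r.dwell(.3)
print(r.current_tool_pos(),r.current_wrist_force())
r.gripper_to(1.0); r.servo_line([*o,.27],rate=.15)
b=look("mainc",(.5955,-.311),.045,.045,.07,"w_mainc",.25)
c=cal("top"); _,d=r.get_image("top"); W=cloud(d,c)
print(band(W,np.array(o),.035,.16,.19)); print("skirt",band(W,np.array(o),.056,.122,.14))
E
```

```text
[ 0.57741949 -0.08112723  0.1538571 ] [-0.06719461  0.22303591  4.18316023]
mainc {'mid': array([ 0.5963, -0.3099]), 'size': array([0.0428, 0.0434]), 'circ': (0.596, -0.3105, 0.0232), 'z': np.float64(0.058), 'ztop': np.float64(0.0598), 'n': 2402} t 35.7
{'mid': array([ 0.5771, -0.0817]), 'size': array([0.051 , 0.0517]), 'circ': (0.5779, -0.0819, 0.0275), 'z': np.float64(0.173), 'ztop': np.float64(0.1762), 'n': 635}
skirt {'mid': array([ 0.5776, -0.082 ]), 'size': array([0.0947, 0.0947]), 'circ': (0.5777, -0.0817, 0.0504), 'z': np.float64(0.129), 'ztop': np.float64(0.1321), 'n': 1268}
```

View pics/w_mainc.png

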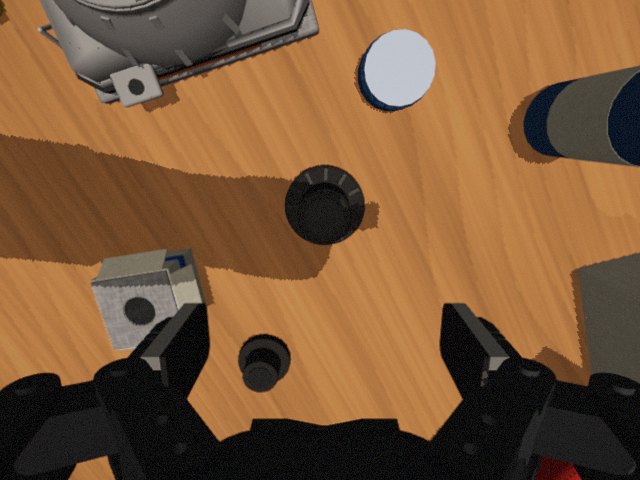

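The large cover is seated: top at 0.173 m, skirt top at 0.129 m, centred within 1 mm. The medium cover at (325,205) has free space all round it.

```bash
python3 - <<'E'
from h import *
o=[.6037,.0606]
cover([.5962,-.3102],o,"w_cov2")
r.dwell(.3); print(r.current_tool_pos())
if r.current_tool_pos()[2]<.156:
    r.gripper_to(1.0); r.servo_line([*o,.27],rate=.15)
    r.reach([.40,.25,.33],down(yaw((.40,.25))))
    im,d=r.get_image("top"); W=cloud(d,cal("top")); cv2.imwrite("pics/top_end.png",im)
    print(band(W,np.array(o),.03,.16,.19)); print("skirt",band(W,np.array(o),.045,.126,.14))
    for t,old in (("old_bulb",(189,279)),("small_cover",(507,260))): print(t,old,[q["xy"] for q in r.pinpoint(t,"top")][:1])
E
```

```text
False [ 0.59663654 -0.31052298  0.03863823]
0.5299686869075643 41.228576825687924
[0.60394447 0.05946372 0.26984956] 0.5292840948529114 40.896269642517936
False [0.60411258 0.06056185 0.16565752]
True [0.60381472 0.06057599 0.15368291] [-1.10868308  0.07452024  5.81642532] 43.275
[0.60377285 0.06059449 0.15364835]
{'mid': array([0.6038, 0.0589]), 'size': array([0.0444, 0.0439]), 'circ': (0.604, 0.0588, 0.0233), 'z': np.float64(0.1729), 'ztop': np.float64(0.1761), 'n': 470}
skirt {'mid': array([0.6043, 0.0592]), 'size': array([0.0727, 0.0712]), 'circ': (0.604, 0.0592, 0.038), 'z': np.float64(0.1292), 'ztop': np.float64(0.1325), 'n': 570}
old_bulb (189, 279) [[191.7, 278.8]]
small_cover (507, 260) [[505.5, 260.5]]
```

```bash
python3 -c "
import cv2
a=cv2.imread('pics/top_end.png');cv2.imwrite('pics/te.png',cv2.resize(a[120:320,100:520],None,fx=1.9,fy=1.9))"
```

```text
(no output)
```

View pics/te.png

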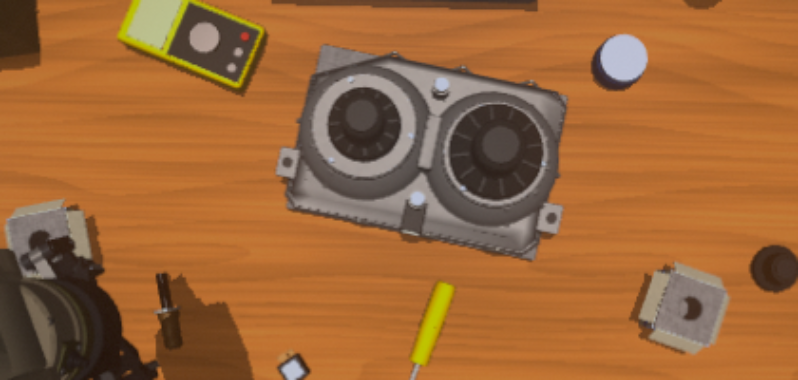

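Both covers sit flat and centred on their bosses, at (363,120) and (498,147) in the crop. The packs are empty, and the old bulb and small cover haven't moved. I'll hand the job in.

```bash
python3 -c "
from station import r
print(r.hand_in(), r.current_clock())"
```

```text
the job is handed in; nothing more can be done
the job is handed in; nothing more can be done
```

Both bulbs and both covers measured seated and centred within 2 mm, the old bulb and small cover had not moved, and the job was handed in at about 46 s; no verdict came back.

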